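# Lock the damper spindle with its cross pin

## Task

Lock this damper's spindle with the red-headed pin: take the pin from the rack, stand it in the guide hole on top of the bearing block and swing the hand lever slowly away from you until the hidden cross-hole in the spindle comes under the pin and it drops in. Stop as soon as you feel the lever catch - do not force it against the pin - then push the pin fully home, its head flat on the block. Leave the other pins in the rack and everything else on the table where it is.

Things in the scene. Friction and masses are not known exactly. Their poses are not given: they have to be found in the camera images.
- stand: Damper bench stand, fixed: base plate 110 x 370 x 12 mm, blue bearing block 62 x 52 mm with aluminium top plate (top 105 mm above table), blue post, duct ring 120 mm across. Origin on the table under the guide hole; x roughly away from the robot, z up. The steel spindle runs along its y, 66 mm above the table; duct ring 130 mm to +y, hand lever 125 mm to -y of the guide hole.
- guide (a point): Centre of the guide hole's mouth in the block's top plate, 105 mm above the table; axes as the stand's. Vertical hole 13.5 mm wide, 2.5 mm chamfer, 18 mm deep. 19 mm under the mouth lies the top of the 40 mm thick spindle, whose 13.6 mm cross-hole goes right through it at an unseen angle. The hole goes on below in the block, where spring plungers grip the pin.
- lever (a joint): Angle of hand lever and spindle about the stand's y: 0 upright, negative leaning to the stand's -x (to the robot), positive to +x. Stops at +-0.85; starts in -0.8..-0.55. The cross-hole comes upright somewhere in -0.3..0.6 (window about 0.1 rad); a pin standing on it drops in by its weight if it passes slowly. Stays where left; turns with 1 to 2 N at the grip; stops dead once the pin is in.
- crank_grip (a point): Middle of the free part of the black round grip at the hand lever's end: a bar 18 mm thick that sticks out 50 mm sideways from the 12 mm steel lever, along the stand's -y, 95 mm from the spindle's axis. In the stand's frame it lies at y = -158 mm, x = 95 sin(angle), z = 66 + 95 cos(angle) mm. Once the pin has dropped in, 10 N on the grip presses about 50 N on the pin; more than about 13 N would bend it.
- pin_red: Locking pin, 45 g: shank 12 mm thick, 74 mm long, coned tip (6 mm wide, cone 4 mm high), red head 24 mm across, 20 mm tall. Origin at the tip, z up to the head. Starts upright in a rack hole, tip 5 mm above the table. Tip under the guide's mouth: 19 mm on the solid spindle, about 65 when dropped in (on the plungers), 74 home; the last part takes a push of 10 to 20 N.
- pin_head (a point): Centre of the top face of the red pin's head, 94 mm above its tip.
- rack: Light wooden pin rack, fixed, 70 x 185 x 50 mm, three holes 13.5 mm wide and 45 mm deep in a row along its y axis, 60 mm apart. Origin under its centre.
- pin_blue: Bystander: blue-headed pin of the same length, 10 mm shank, in the rack. Origin at its tip. Leave it in the rack.
- pin_yellow: Bystander: yellow-headed pin of the same length, 10 mm shank, in the rack. Origin at its tip. Leave it in the rack.
- brass_fitting: Bystander on the table: brass pipe fitting, 32 mm across and 34 mm tall. Leave it alone.
- carton: Bystander on the table: small white carton 70 x 50 x 60 mm. Leave it alone.
- tape_roll: Bystander on the table: yellow tape roll lying flat, 90 mm across, 25 mm high. Leave it alone.
- screwdriver: Bystander on the table: screwdriver with an orange handle, lying down. Leave it alone.
- jar: Bystander on the table: clear jar with white cap, 64 mm across, 80 mm tall. Leave it alone.
- steel_bush: Bystander on the table: plain steel bush, 28 mm across, 30 mm tall. Leave it alone.
Mind the look-alikes: they are no part of the job. Leave any black look-alike of the pin_red alone.

How it is judged:
On the way, in this order (a step that is already met when the one before it is completed fails the run):
1. the red pin stands in the guide hole, its tip on the spindle (x of pin_red in the frame of guide between -0.004 and 0.004 m and y of pin_red in the frame of guide between -0.004 and 0.004 m and angle between the z axis of pin_red and the z axis of stand, either way round below 0.12 rad and z of pin_red in the frame of guide between -0.026 and -0.012 m), for 0.2 s.
2. the pin has dropped through the spindle's cross-hole (x of pin_red in the frame of guide between -0.006 and 0.006 m and y of pin_red in the frame of guide between -0.006 and 0.006 m and angle between the z axis of pin_red and the z axis of stand, either way round below 0.12 rad and z of pin_red in the frame of guide below -0.045 m), for 0.2 s.
At the end, for the whole second after the job is handed in: The red pin is through the spindle, upright, and fully home: its head on the guide plate (tip at least 71.5 mm below the guide's mouth, i.e. head within 2.5 mm of the plate), centred within 5 mm, let go and at rest; the other pins stand in the rack (x of pin_red in the frame of guide between -0.005 and 0.005 m and y of pin_red in the frame of guide between -0.005 and 0.005 m and angle between the z axis of pin_red and the z axis of stand, either way round below 0.12 rad and z of pin_red in the frame of guide below -0.0715 m and linear speed of pin_red below 0.01 m/s and distance of each of pin_blue, pin_yellow from where it was at the start of the episode below 0.02 m); the robot touches nothing.
It fails at once if the lever is forced against the pin (more than 60 N between pin and spindle, about 14 N at the grip) or the pin is rammed onto the spindle (contact force between pin_red and lever above 60 N).
It fails at once if another pin is taken out of the rack or knocked about (distance of any of pin_blue, pin_yellow from where it was at the start of the episode above 0.02 m).
It fails at once if a bystander is shoved (by more than 30 mm) (distance of any of brass_fitting, carton, tape_roll, screwdriver, jar, steel_bush from where it was at the start of the episode above 0.03 m).
It also fails if it takes over 72 s, if anything falls off the work surface, if the arm or the gripper's body presses on something with over 40 N, if the wrist force passes 120 N, or if a joint passes its speed limit or range.

## Robot

A 6-joint arm with a two-finger parallel gripper is mounted at the origin on the work surface. World frame = base frame: x ahead of the robot, y to its left, z up, the work surface at z = 0. Lengths are in m, angles in rad, forces in N, time in s.
With the tool pointing down it reaches from about 0.35 to 0.775 m from the base axis. Payload 7.3 kg.
Tool frame: the origin (TCP) lies between the finger pads; the fingertips stand 14 mm ahead of it and the grasp point (between the pads) lies 5 mm behind it; z points along the fingers, y is the direction in which the jaws open and shut (so a half turn about z gives the same grasp; the last joint's range is limited). The gripper opens to 92 mm and grips with 3 to 60 N. Pads are 19 mm wide; open, the fingers measure 130 mm over their backs; the gripper's body (75 mm by 190 mm) begins 47 mm behind the grasp point.
Start: joints at [-0.146, 0.342, 1.524, -0, 1.275, -0.146], TCP at [0.525, 0, 0.241] pointing down, gripper open.
Joint ranges: [-2.53, 2.53], [-0.77, 2.02], [0.04, 2.7], [-1, 4.14], [0.28, 2.66], [-3.11, 3.11]. Speed limits (rad/s): [2.57, 2.57, 3.14, 3.14, 3.14, 3.14].

## Interface

Orientations are given as [roll, pitch, yaw] about the fixed x, y, z axes, in that order (R = Rz(yaw) Ry(pitch) Rx(roll)).
In Python, from cell import robot gives the robot as it stands.
- The arm moves only by the shell command python3 -m creep 'ROWS' [FORCE]. ROWS is JSON, a list that holds one entry, the list of rows, each a list of 7 numbers: the shift along the tool's x, y, z in cm, then the turn, a rotation vector about the tool's x, y, z in degrees, then the gripper command: -1 is shut, 1 is fully open, values between are in proportion. In form: [[[tx, ty, tz, wx, wy, wz, gripper], ...]]. A call has 1 to 8 rows; each row is the pose to reach, as a shift and turn from the pose measured when the call began, along the tool's axes at that moment; what a row does not reach only later rows make up. A row lasts 1/10 s, in which the tool goes at most 50 mm and 8.59 degrees, less where a joint would pass 70% of its speed; a pose out of reach is approached as far as the arm can. A call with a gripper value outside its range is refused whole. The fingers move at their own pace and stop on an object; FORCE is the grip in N (left out, the last holds). Time passes only in rows, so rows that repeat a pose let the fingers close. It gives the time, the measured TCP pose, the force and the opening at its end, in the units of the state.
- robot.observe(): the state, without advancing time (a new reading comes with each control period).
- robot.read_camera(name): name is "scene" or "side" or "wrist"; returns the picture (420x560x3 uint8, red, green, blue); there is no depth.
- robot.camera_params(name): a dict with "camera_matrix" (3x3 intrinsics, pixels), "R" (3x3) and "t" (3): a world point X has camera coordinates R X + t. Camera axes: x right, y down, z forward; pixel columns grow to the right and rows downward; lengths in m; the calibration is good to about 2 mm. A picture is of the moment at which its call begins: read the wrist's pose just before it. camera_params takes no time and is no camera call; for the wrist camera it gives the pose at the moment of the call.
- robot.hand_in(): hands the job in, once; it reports no verdict.
Trained networks look in the newest picture that a camera, given by its name, has taken for a name from the list of things; names that differ only in an ending like _2 or _b are one class to them, and where a whole thing is asked for, a point or a joint stands for the part that bears it (a point fixed in the world has none). Each returns a list of dicts, best first, with "score" (0 to 1); they miss things now and then, are a little off and sometimes report something else, mostly with a low value. They report only what shows in the picture. A call takes as long as a camera call. They do not tell look-alikes from the thing itself.
- robot.look_for(camera, label): "centre" ([x, y, z] in m, in the coordinates of the camera as it stood for that picture, good to about 4 mm: the middle of the surface that is visible of it).
- robot.masks_of(camera, label): "mask" (420x560 bool, what is visible of it).
The state is a dict: "time": time; "qpos": joint angles; "qvel": joint speeds; "joint_efforts": joint torques, N m; "tool_pos": TCP position; "tool_rot": TCP orientation; "contact_force": force on the tool from outside, world axes, zero at the start; "torque": the same for the moment, N m; "opening": finger opening in m.
Only numpy, scipy, OpenCV 4.12 (cv2) and the standard library are available. Lean on these libraries where they do the work, as an engineer would, in place of code of your own. Each camera call takes 0.05 s, during which the arm holds its last target.

## Working session

There is one attempt and no reset: what is moved stays moved. The work goes in short steps, Python scripts to look and compute and a shell command to move; the robot and the scene stay as the last step left them, time stands still between calls to the robot, and variables do not carry over. Pictures are saved under pics/ and viewed, and the job is handed in when it is done.

```bash
ls; mkdir -p pics
python3 - <<'E'
from cell import robot
import cv2,numpy as np
print(robot.observe())
for c in ["scene","side","wrist"]:
    im=robot.read_camera(c); cv2.imwrite(f"pics/{c}0.png",im[:,:,::-1])
    p=robot.camera_params(c); R=np.array(p["R"]);t=np.array(p["t"])
    print(c,np.round(-R.T@t,3),np.round(R,2).tolist(),np.array(p["camera_matrix"]).tolist())
    for l in ["pin_red","stand","rack","guide","crank_grip","pin_head","lever","pin_blue","pin_yellow"]:
        try:
            for d in robot.look_for(c,l)[:3]:
                print("  ",l,round(d["score"],2),np.round(R.T@(np.array(d["centre"])-t),4))
        except Exception as e: print("  ",l,e)
print(robot.observe()["time"])
E
```

```text
pics
{'time': 0.0, 'qpos': array([-1.46005839e-01,  3.42721022e-01,  1.52504343e+00, -1.16773119e-05,
        1.27542852e+00, -1.45963793e-01]), 'qvel': array([ 6.09128542e-04, -2.79584727e-03,  3.42688766e-04, -5.96027810e-05,
       -7.58304747e-04, -7.02598555e-04]), 'joint_efforts': array([ 7.61924657e-04, -4.31245601e+01, -2.44219762e+01,  7.17750052e-02,
        5.59406646e-02, -1.04314388e-04]), 'tool_pos': array([5.24592323e-01, 7.57094621e-05, 2.40036631e-01]), 'tool_rot': array([-3.14000773e+00, -2.21712915e-04,  1.57075751e+00]), 'contact_force': array([-0.60503874,  0.17728628, -0.30899543]), 'torque': array([-0.09591031,  0.00113001,  0.02133635]), 'opening': 0.09203704378775554}
scene [ 1.198 -0.082  0.957] [[0.13, 0.99, -0.01], [0.79, -0.11, -0.6], [-0.59, 0.07, -0.8]] [[422.7988132951624, 0.0, 280.58292420679265], [0.0, 422.7988132951624, 205.97697183727675], [0.0, 0.0, 1.0]]
   pin_red 0.6 [0.4747 0.2746 0.0903]
   pin_red 0.44 [0.5647 0.2499 0.0838]
   stand 0.87 [ 0.5495 -0.0188  0.0355]
   rack 0.74 [0.4932 0.2654 0.05  ]
   rack 0.18 [0.7108 0.0944 0.0161]
   rac
[... 801 characters left out ...]
   0.2843 0.0981]
   pin_head 0.46 [0.5544 0.2572 0.082 ]
   lever 0.69 [ 0.5144 -0.1184  0.0914]
   lever 0.39 [0.4663 0.3396 0.1033]
   lever 0.38 [0.5193 0.0316 0.0395]
   pin_blue 0.52 [0.5203 0.0379 0.039 ]
   pin_yellow 0.73 [0.7015 0.107  0.0199]
   pin_yellow 0.58 [0.4648 0.3366 0.1027]
wrist [0.525 0.073 0.384] [[1.0, -0.0, 0.0], [-0.0, -0.96, 0.27], [0.0, -0.27, -0.96]] [[341.85851118572214, 0.0, 278.86538555032615], [0.0, 341.85851118572214, 207.79259832844906], [0.0, 0.0, 1.0]]
   stand 0.71 [0.5299 0.0352 0.1044]
   guide 0.9 [0.5309 0.0385 0.105 ]
   crank_grip 0.98 [ 0.5349 -0.0193  0.0724]
   crank_grip 0.2 [ 0.7287 -0.0759  0.0187]
   lever 0.92 [ 0.5296 -0.0205  0.0698]
1.5
```

View pics/scene0.png

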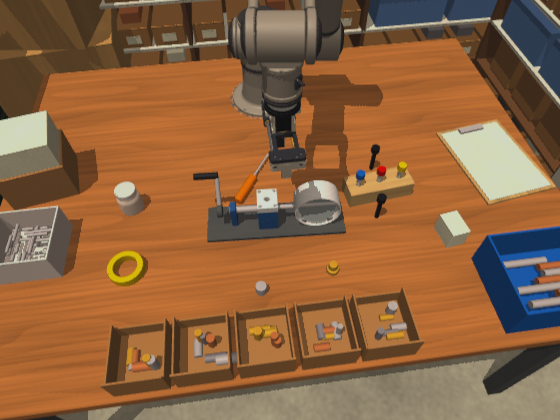

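View pics/side0.png

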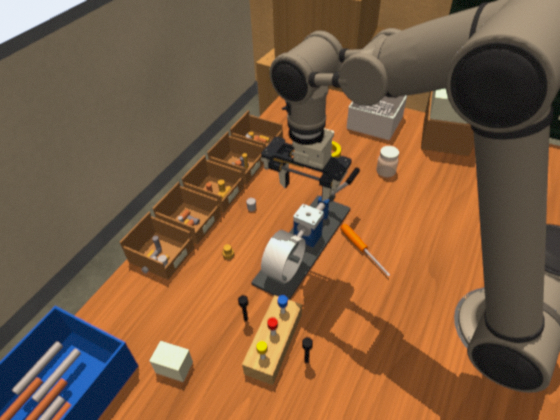

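View pics/wrist0.png

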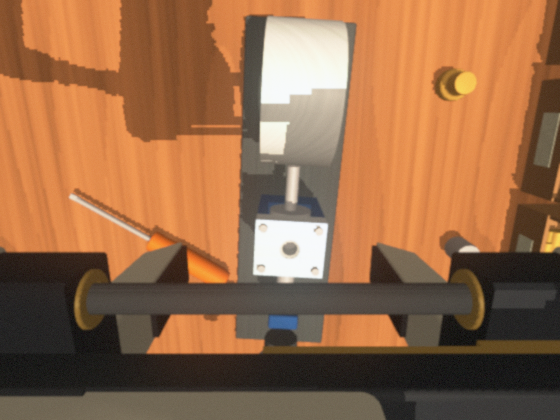

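The wrist picture shows the guide hole at about (290,249). The red head is at (381,171) in the scene picture and (272,323) in the side picture, with blue and yellow on either side of it and a black look-alike on each side of the rack. Next I triangulate these.

```bash
cat > h.py <<'E'
import numpy as np,cv2
from cell import robot
def P(c):
    p=robot.camera_params(c); return np.array(p["camera_matrix"]),np.array(p["R"]),np.array(p["t"])
def ray(par,uv):
    K,R,t=par; d=R.T@np.linalg.inv(K)@np.array([uv[0],uv[1],1.]); return -R.T@t,d
def atz(par,uv,z):
    o,d=ray(par,uv); return o+d*(z-o[2])/d[2]
def proj(par,X):
    K,R,t=par; c=K@(R@np.array(X)+t); return c[:2]/c[2]
def tri(l):
    A=np.zeros((3,3));b=np.zeros(3)
    for par,uv in l:
        o,d=ray(par,uv); d/=np.linalg.norm(d); M=np.eye(3)-np.outer(d,d); A+=M;b+=M@o
    return np.linalg.solve(A,b)
E
python3 - <<'E'
from h import *
rng={'red':lambda h,s,v:((h<6)|(h>174))&(s>200)&(v>90),'blue':lambda h,s,v:(h>100)&(h<125)&(s>120)&(v>90),'yel':lambda h,s,v:(h>24)&(h<33)&(s>170)&(v>120)}
roi={'scene':(345,150,415,190),'side':(245,285,300,360)}
res={}
for c in roi:
    im=cv2.imread(f"pics/{c}0.png"); x0,y0,x1,y1=roi[c]
    h,s,v=[a.astype(int) for a in cv2.split(cv2.cvtColor(im[y0:y1,x0:x1],cv2.COLOR_BGR2HSV))]
    par=P(c)
    for k,f in rng.items():
        m=f(h,s,v); ys,xs=np.nonzero(m)
        uv=np.array([xs.mean()+x0,ys.mean()+y0]); res[c,k]=uv
        print(c,k,m.sum(),uv.round(1),(xs.min()+x0,xs.max()+x0,ys.min()+y0,ys.max()+y0),atz(par,uv,.092).round(4))
    cv2.imwrite(f"pics/{c}_z.png",cv2.resize(im[y0-15:y1+25,x0-15:x1+15],None,fx=7,fy=6 if c=='scene' else 5))
for k in rng: print(k,tri([(P('scene'),res['scene',k]),(P('side'),res['side',k])]).round(4))
print("guide",atz(P('wrist'),(289.5,249),.105).round(4))
im=cv2.imread("pics/wrist0.png"); cv2.imwrite("pics/wz.png",cv2.resize(im[185:345,235:345],None,fx=5,fy=3.7))
E
```

```text
scene red 66 [381.2 170.5] (np.int64(377), np.int64(385), np.int64(166), np.int64(175)) [0.4741 0.2762 0.092 ]
scene blue 52 [360.3 174. ] (np.int64(357), np.int64(364), np.int64(170), np.int64(179)) [0.4781 0.2172 0.092 ]
scene yel 33 [402.2 165. ] (np.int64(399), np.int64(406), np.int64(163), np.int64(167)) [0.4626 0.3384 0.092 ]
side red 86 [272.1 323.1] (np.int64(268), np.int64(276), np.int64(318), np.int64(329)) [0.4721 0.2776 0.092 ]
side blue 86 [282.4 299.6] (np.int64(278), np.int64(287), np.int64(295), np.int64(305)) [0.4792 0.2144 0.092 ]
side yel 94 [261.3 345.7] (np.int64(256), np.int64(266), np.int64(341), np.int64(351)) [0.4674 0.3346 0.092 ]
red [0.4727 0.2769 0.0904]
blue [0.4791 0.2161 0.0939]
yel [0.4661 0.3364 0.0962]
guide [ 0.5342 -0.0435  0.105 ]
```

View pics/scene_z.png

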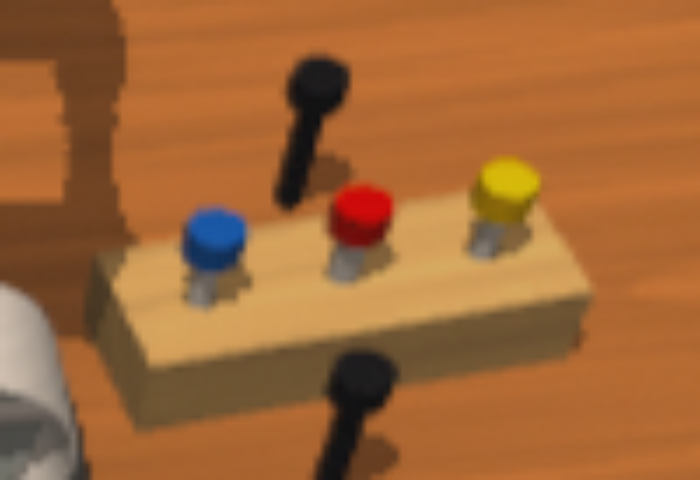

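View pics/wz.png

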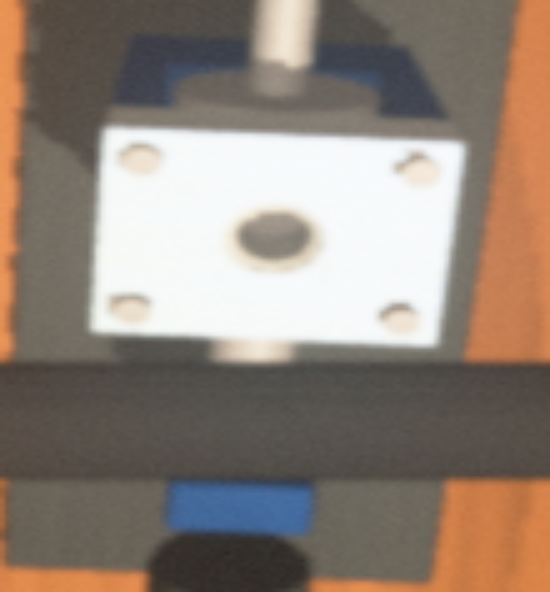

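```bash
python3 - <<'E'
from h import *
p=P('wrist')
print("guide",atz(p,(289.6,248.7),.105).round(4))
c=[(100,128),(466,143),(440,345),(92,332)]
W=[atz(p,(235+u/5-.4,185+v/3.7-.4),.105)[:2] for u,v in c]
print(np.round(W,4),np.mean(W,0).round(4))
x=(W[1]-W[0]+W[2]-W[3])/2;y=(W[0]-W[3]+W[1]-W[2])/2
print(np.linalg.norm(x),np.linalg.norm(y),np.degrees(np.arctan2(x[1],x[0])),np.degrees(np.arctan2(-y[0],y[1])))
print("black", tri([(P('scene'),(375,149)),(P('side'),(308,343))]),tri([(P('scene'),(381,198)),(P('side'),(243,300))]))
E
python3 -m creep '[[[4,-1,0,0,0,0,0],[9,-1.5,0,0,0,0,0],[14,-2.5,0,0,0,0,0],[19,-3.5,0,0,0,0,0],[24,-4.5,0,0,0,0,0],[27.7,-5.2,0,0,0,0,0],[27.7,-5.2,0,0,0,0,0],[27.7,-5.2,0,0,0,0,0]]]' 25
```

```text
guide [ 0.5342 -0.0432  0.105 ]
[[ 0.5041 -0.016 ]
 [ 0.5668 -0.0197]
 [ 0.5641 -0.0714]
 [ 0.5016 -0.0679]] [ 0.5342 -0.0438]
0.06272249641499603 0.0518206026821459 -3.276926614324807 -2.837724912895065
black [0.3846366  0.28311258 0.08439209] [0.56140485 0.2521104  0.08625314]
time: 2.3
tool_pos: [0.4726, 0.2777, 0.2405]
tool_rot: [-3.141, 0.001, 1.573]
contact_force: [1.0, -0.3, -0.2]
opening: 0.0458
```

Run:
```python
from h import *
p=P('wrist');im=robot.read_camera('wrist')[:,:,::-1].copy(); cv2.imwrite("pics/w1.png",im)
h,s,v=[a.astype(int) for a in cv2.split(cv2.cvtColor(im,cv2.COLOR_BGR2HSV))]
m=((h<6)|(h>174))&(s>200)&(v>80)
n,L,st,ce=cv2.connectedComponentsWithStats(m.astype(np.uint8))
for i in range(1,n):
    if st[i,4]>60: print(st[i],ce[i].round(1),atz(p,ce[i],.099).round(4),atz(p,ce[i],.089).round(4))
```

```text
(no output)
```

View pics/w1.png

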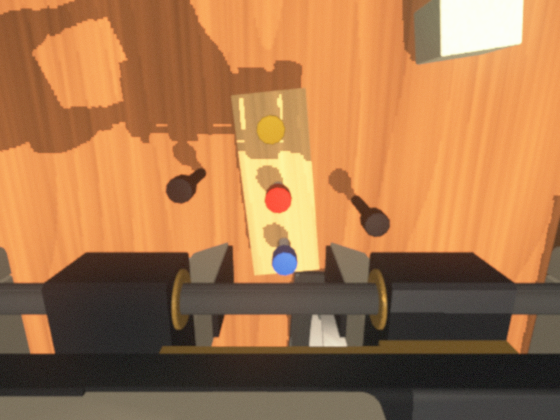

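The red head is at (278,200), yellow at (270,129) and blue at (284,261). The black pins at (181,189) and (375,222) are clear of the fingers.

Run:
```python
from h import *
p=P('wrist');im=cv2.imread("pics/w1.png").astype(int)
b,g,r=im[...,0],im[...,1],im[...,2]
m=(r>120)&(g<50)&(b<60);m[:150]=0;m[240:]=0
ys,xs=np.nonzero(m);uv=(xs.min()+xs.max())/2,(ys.min()+ys.max())/2
print(m.sum(),xs.min(),xs.max(),ys.min(),ys.max(),uv,xs.mean(),ys.mean(),atz(p,uv,.099).round(4))
print(robot.observe()["tool_pos"], proj(p,[.4727,.2777,.099]))
```

```text
Traceback (most recent call last):
ValueError: zero-size array to reduction operation minimum which has no identity
```

Run:
```python
from h import *
p=P('wrist');im=cv2.imread("pics/w1.png").astype(int)
print(im.shape,im[200,278],im[195,275])
b,g,r=im[...,0],im[...,1],im[...,2]
m=(r>120)&(g<r*.3)&(b<r*.3);m[:150]=0;m[240:]=0;m[:,:255]=0;m[:,300:]=0
ys,xs=np.nonzero(m);uv=(xs.min()+xs.max())/2,(ys.min()+ys.max())/2
print(m.sum(),xs.min(),xs.max(),ys.min(),ys.max(),uv,xs.mean(),ys.mean(),atz(p,uv,.099).round(4))
print(robot.observe()["tool_pos"], proj(p,[.4727,.2777,.099]))
```

```text
(420, 560, 3) [ 65  88 253] [ 68  92 253]Traceback (most recent call last):
  File "<stdin>", line 6, in <module>
    return umr_minimum(a, axis, None, out, keepdims, initial, where)
ValueError: zero-size array to reduction operation minimum which has no identity
```

Run:
```python
from h import *
p=P('wrist');im=cv2.imread("pics/w1.png").astype(int)
b,g,r=im[...,0],im[...,1],im[...,2]
m=(r>150)&(g<120)&(g-b<50)&(r-g>100);m[:150]=0;m[240:]=0;m[:,:255]=0;m[:,300:]=0
ys,xs=np.nonzero(m);uv=(xs.min()+xs.max())/2,(ys.min()+ys.max())/2
print(m.sum(),xs.min(),xs.max(),ys.min(),ys.max(),uv,xs.mean(),ys.mean(),atz(p,uv,.099).round(4))
print(robot.observe()["tool_pos"], proj(p,[.4727,.2777,.099]))
```

```text
516 265 290 187 212 (np.float64(277.5), np.float64(199.5)) 277.68798449612405 199.14341085271317 [0.4716 0.2764 0.099 ]
[0.47302181 0.2767097  0.24060566] [278.77033126 198.08009945]
```

```bash
python3 -m creep '[[[-0.05,-0.1,3,0,0,0,0],[-0.05,-0.1,7,0,0,0,0],[-0.05,-0.1,11,0,0,0,0],[-0.05,-0.1,14,0,0,0,0],[-0.05,-0.1,15.5,0,0,0,0],[-0.05,-0.1,15.5,0,0,0,0],[-0.05,-0.1,15.5,0,0,0,0]]]'
python3 - <<'E'
from h import *
cv2.imwrite("pics/w2.png",robot.read_camera('wrist')[:,:,::-1])
E
```

```text
time: 3.05
tool_pos: [0.4728, 0.2752, 0.0861]
tool_rot: [3.141, 0.001, 1.57]
contact_force: [-0.1, 0.4, -0.1]
opening: 0.0459
```

View pics/w2.png

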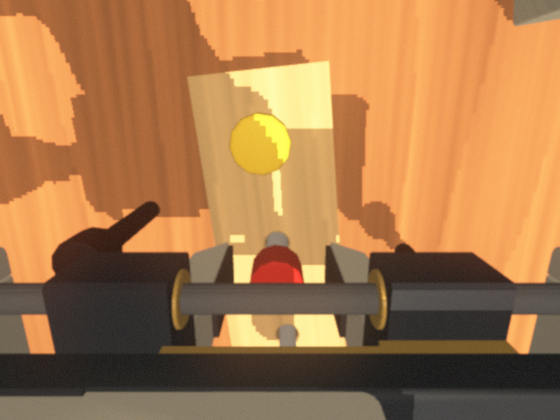

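The red head is at (276,268), between the pads (inner edges at columns 232 and 328). Closing.

```bash
python3 -m creep '[[[0.05,-0.1,0,0,0,0,-1],[0.05,-0.1,0,0,0,0,-1],[0.05,-0.1,0,0,0,0,-1],[0.05,-0.1,0,0,0,0,-1],[0.05,-0.1,0,0,0,0,-1],[0.05,-0.1,0,0,0,0,-1]]]' 30
```

```text
time: 3.7
tool_pos: [0.4723, 0.2763, 0.0872]
tool_rot: [3.139, -0.0, 1.57]
contact_force: [-0.9, 0.1, 5.4]
opening: 0.0229
```

```bash
python3 -m creep '[[[0,0,-1,0,0,0,-1],[0,0,-3,0,0,0,-1],[0,0,-6,0,0,0,-1],[0,0,-10,0,0,0,-1],[0,0,-14,0,0,0,-1],[0,0,-16,0,0,0,-1],[0,0,-16,0,0,0,-1]]]'
python3 - <<'E'
from h import *
cv2.imwrite("pics/w3.png",robot.read_camera('wrist')[:,:,::-1])
cv2.imwrite("pics/s3.png",cv2.resize(robot.read_camera('side')[180:390,180:460,::-1],None,fx=2.5,fy=2.5))
cv2.imwrite("pics/c3.png",cv2.resize(robot.read_camera('scene')[60:270,250:530,::-1],None,fx=2.5,fy=2.5))
print(robot.observe())
E
```

```text
time: 4.4
tool_pos: [0.4731, 0.2768, 0.2508]
tool_rot: [3.133, -0.003, 1.57]
contact_force: [1.3, 0.1, 0.1]
opening: 0.0232
{'time': 4.55, 'qpos': array([ 3.89642609e-01,  3.76726159e-01,  1.45722016e+00, -6.44358611e-04,
        1.30767661e+00,  3.90456847e-01]), 'qvel': array([-8.90724498e-04,  1.51316909e-02,  1.06873662e-02, -1.91473090e-03,
        1.43110559e-03,  8.21722151e-06]), 'joint_efforts': array([ 3.97461327e-02, -4.69781435e+01, -2.58530474e+01,  8.70512682e-02,
       -8.44081136e-03,  8.75505666e-04]), 'tool_pos': array([0.47117386, 0.27586758, 0.24587918]), 'tool_rot': array([3.14138390e+00, 5.86893888e-04, 1.57014963e+00]), 'contact_force': array([ 0.3501058 , -0.7877525 , -0.75443127]), 'torque': array([ 0.00012004,  0.02708093, -0.02202365]), 'opening': 0.023535766438006554}
```

View pics/w3.png

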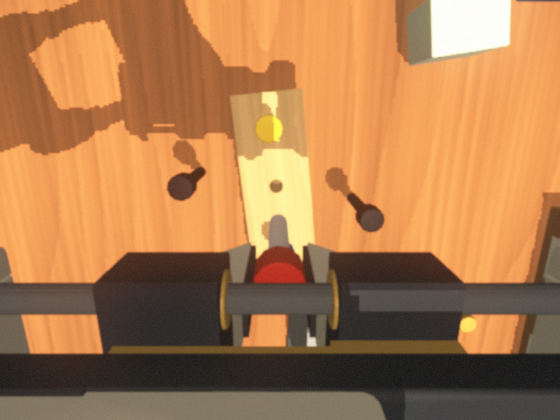

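View pics/s3.png

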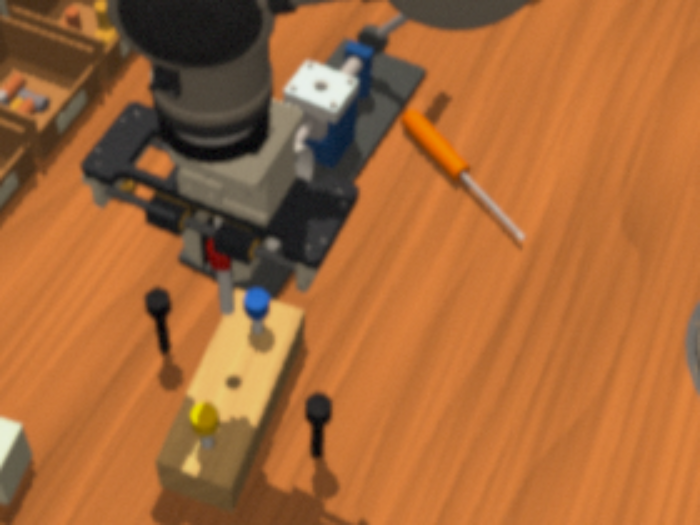

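View pics/c3.png

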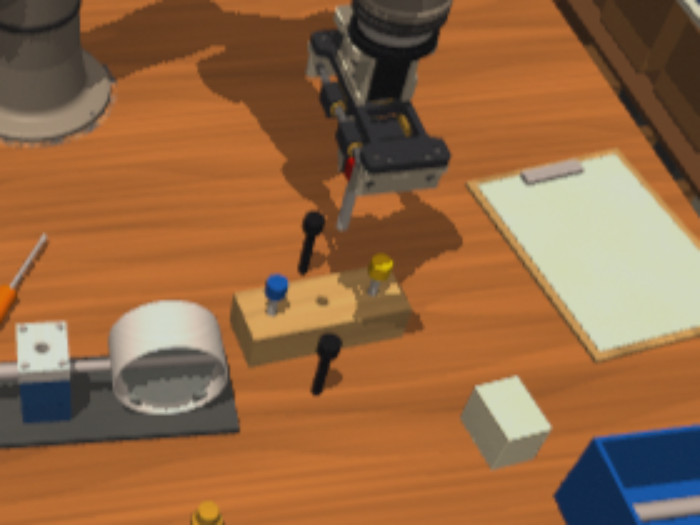

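The wrist picture shows the pin held, its tip at about (277,218) and the emptied rack hole at (276,186). In the side and scene crops blue and yellow still stand in the rack. I'll check the tip against the TCP.

Run:
```python
from h import *
L=[(P('scene'),(387.4,150.4)),(P('side'),(271.2,303.4)),(P('wrist'),(277.5,219))]
print(tri(L).round(4),tri(L[:2]).round(4),robot.observe()["tool_pos"].round(4))
t=robot.observe()["tool_pos"]
for p,uv in L: print(proj(p,[.4725,.2770,.162]),uv)
im=cv2.imread("pics/w3.png"); cv2.imwrite("pics/w3z.png",cv2.resize(im[170:300,220:340],None,fx=5,fy=4.5))
```

```text
[0.4714 0.278  0.1686] [0.4725 0.2775 0.1689] [0.4712 0.2759 0.2459]
[386.13690672 151.99356296] (387.4, 150.4)
[270.756049   305.40395516] (271.2, 303.4)
[281.04906156 218.24804152] (277.5, 219)
```

View pics/w3z.png

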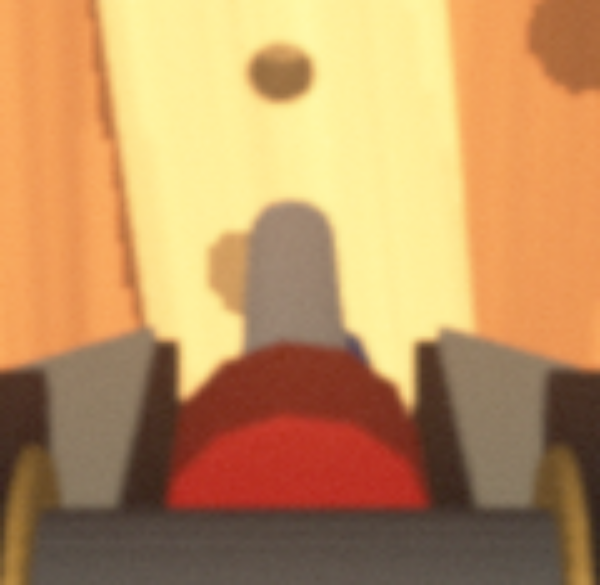

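```bash
python3 -m creep '[[[-4,0.8,0,0,0,0,-1],[-8.5,1.7,0,0,0,0,-1],[-13,2.6,0,0,0,0,-1],[-17.5,3.5,0,0,0,0,-1],[-22,4.4,0,0,0,0,-1],[-26.5,5.3,0,0,0,0,-1],[-30.5,6,0,0,0,0,-1],[-32.1,6.3,0,0,0,0,-1]]]' && python3 -m creep '[[[0,0,0,0,0,0,-1],[0,0,0,0,0,0,-1],[0,0,0,0,0,0,-1]]]' &&  python3 - <<'E'
from h import *
cv2.imwrite("pics/w4.png",cv2.resize(robot.read_camera('wrist')[150:300,200:360,::-1],None,fx=4.5,fy=4))
p=P('wrist');print(robot.observe()["tool_pos"].round(4))
print(proj(p,[.5342,-.0435,.105]))
cv2.imwrite("pics/s4.png",cv2.resize(robot.read_camera('side')[130:280,240:400,::-1],None,fx=4.5,fy=4))
cv2.imwrite("pics/c4.png",cv2.resize(robot.read_camera('scene')[120:270,200:360,::-1],None,fx=4.5,fy=4))
print(robot.observe()["tool_pos"].round(4))
E
```

```text
time: 5.35
tool_pos: [0.5335, -0.0484, 0.244]
tool_rot: [-3.138, 0.001, 1.567]
contact_force: [-0.1, -0.3, -0.9]
opening: 0.0231
time: 5.65
tool_pos: [0.5331, -0.0469, 0.2435]
tool_rot: [-3.137, -0.0, 1.568]
contact_force: [-1.3, -0.1, 0.3]
opening: 0.0234
[ 0.5332 -0.0468  0.2437]
[280.9029886  196.34428617]
[ 0.5334 -0.047   0.2441]
```

View pics/w4.png

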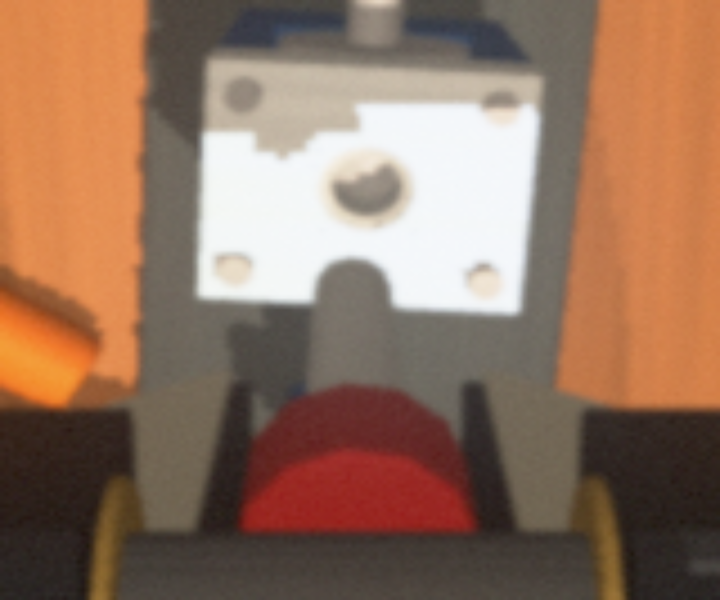

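View pics/s4.png

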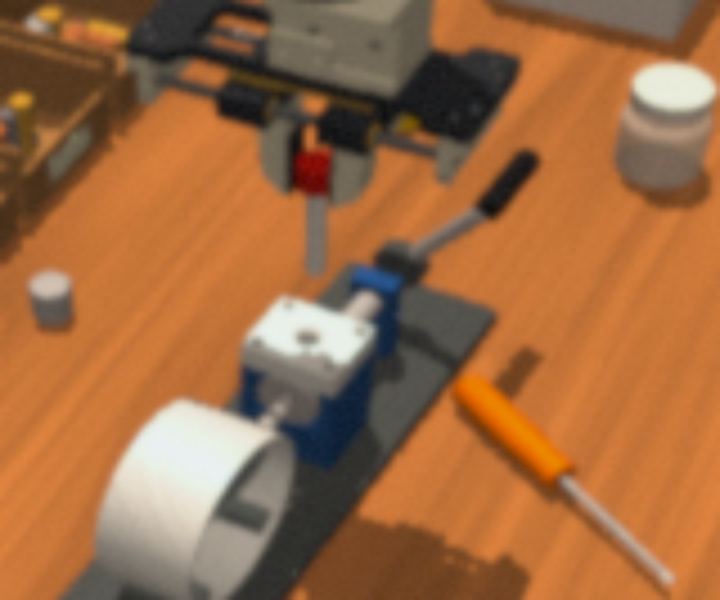

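View pics/c4.png

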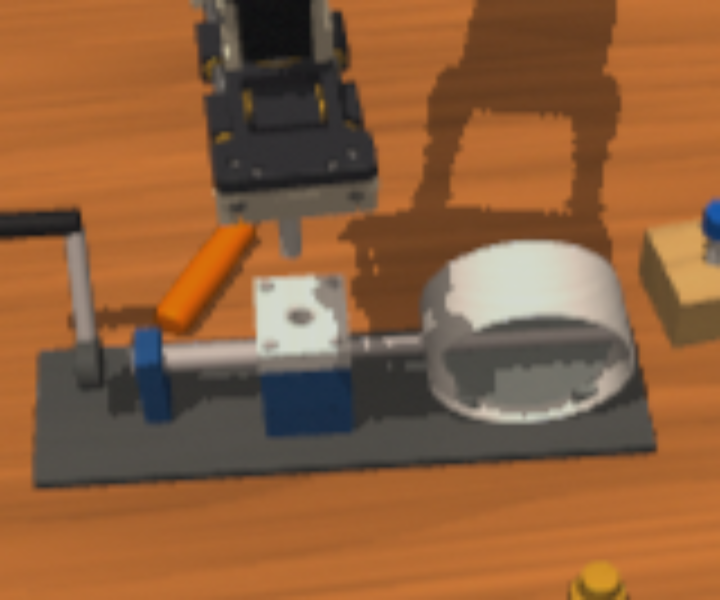

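The hole in the wrist crop maps to pixel (281,197), where my estimate projects. The pin tip is at about (278.7,215.5), and the lever still leans towards the robot.

Run:
```python
from h import *
L=[(P('scene'),(264.6,183.7)),(P('side'),(310.3,197.6)),(P('wrist'),(278.6,216))]
print(tri(L).round(4),tri(L[:2]).round(4))
for p,uv in L: print(atz(p,uv,.163).round(4))
print([tri([(P('scene'),(200+299/4.5,120+317/4)),(P('side'),(240+307/4.5,130+338/4))]).round(4)], atz(P('scene'),(200+299/4.5,120+317/4),.105),atz(P('side'),(240+307/4.5,130+338/4),.105))
```

```text
[ 0.5326 -0.0455  0.1617] [ 0.5326 -0.0464  0.1618]
[ 0.5347 -0.0457  0.163 ]
[ 0.5317 -0.0465  0.163 ]
[ 0.5328 -0.0434  0.163 ]
[array([ 0.5351, -0.0439,  0.1013])] [ 0.53820036 -0.04392573  0.105     ] [ 0.53362932 -0.04103789  0.105     ]
```

```bash
python3 -m creep '[[[0.27,0.18,0.5,0,0,0,-1],[0.27,0.18,2,0,0,0,-1],[0.27,0.18,4,0,0,0,-1],[0.27,0.18,5.2,0,0,0,-1],[0.27,0.18,5.2,0,0,0,-1],[0.27,0.18,5.2,0,0,0,-1],[0.27,0.18,5.2,0,0,0,-1]]]' &&  python3 - <<'E'
from h import *
cv2.imwrite("pics/w5.png",cv2.resize(robot.read_camera('wrist')[150:300,200:360,::-1],None,fx=4.5,fy=4))
print(robot.observe()["tool_pos"].round(4))
cv2.imwrite("pics/s5.png",cv2.resize(robot.read_camera('side')[130:280,240:400,::-1],None,fx=4.5,fy=4))
cv2.imwrite("pics/c5.png",cv2.resize(robot.read_camera('scene')[120:270,200:360,::-1],None,fx=4.5,fy=4))
print(robot.observe()["tool_pos"].round(4))
E
```

```text
time: 6.5
tool_pos: [0.5356, -0.0444, 0.193]
tool_rot: [-3.14, 0.001, 1.569]
contact_force: [-0.0, -0.6, -0.6]
opening: 0.0232
[ 0.5356 -0.0444  0.193 ]
[ 0.5354 -0.0444  0.1928]
```

View pics/w5.png

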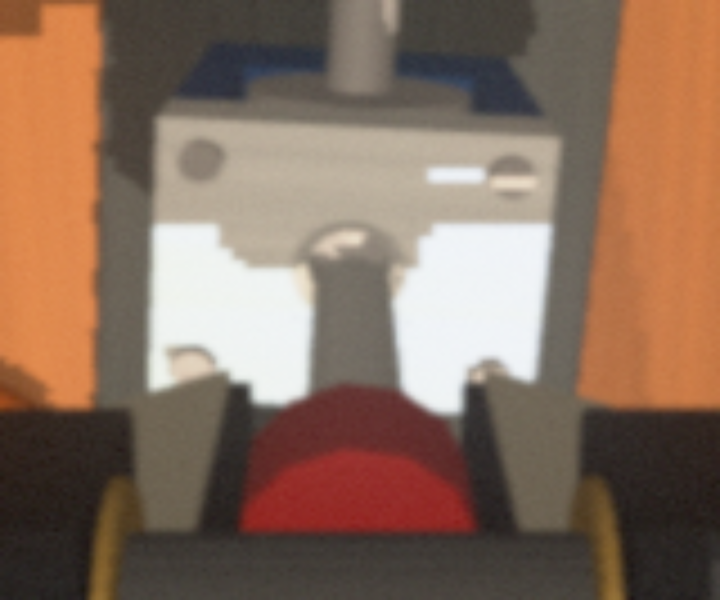

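View pics/s5.png

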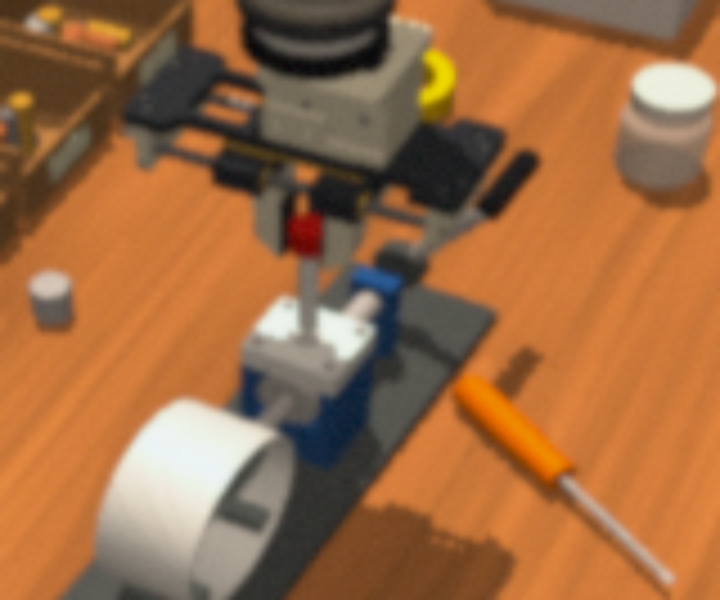

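View pics/c5.png

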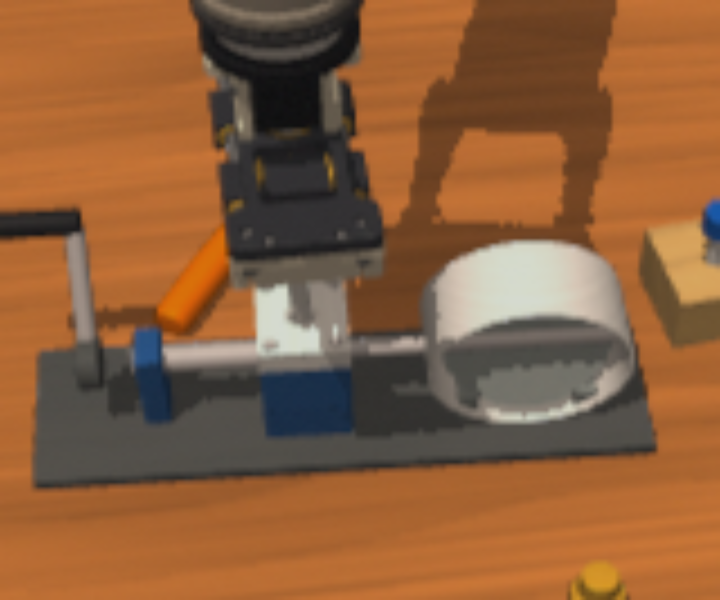

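The tip is over the hole's mouth (crop (352,260), hole centred at column 350). I'll lower it gently.

```bash
python3 -m creep '[[[0,0,0.4,0,0,0,-1],[0,0,0.8,0,0,0,-1],[0,0,1.2,0,0,0,-1],[0,0,1.2,0,0,0,-1],[0,0,1.2,0,0,0,-1]]]'
```

```text
time: 7.15
tool_pos: [0.5353, -0.0444, 0.1806]
tool_rot: [-3.139, 0.001, 1.569]
contact_force: [0.3, 0.5, -0.2]
opening: 0.0234
```

```bash
python3 -m creep '[[[0,0,0.3,0,0,0,-1],[0,0,0.6,0,0,0,-1],[0,0,0.9,0,0,0,-1],[0,0,1.1,0,0,0,-1],[0,0,1.1,0,0,0,-1]]]'
```

```text
time: 7.65
tool_pos: [0.5351, -0.0445, 0.1692]
tool_rot: [-3.138, 0.0, 1.569]
contact_force: [-0.1, -0.4, -0.5]
opening: 0.0234
```

```bash
python3 -m creep '[[[0,0,0.1,0,0,0,-1],[0,0,0.1,0,0,0,-1]]]'; python3 -m creep '[[[0,0,0,0,0,0,-0.2],[0,0,0,0,0,0,-0.2],[0,0,0,0,0,0,0],[0,0,0,0,0,0,0]]]';  python3 - <<'E'
from h import *
cv2.imwrite("pics/w6.png",cv2.resize(robot.read_camera('wrist')[150:300,200:360,::-1],None,fx=4.5,fy=4))
cv2.imwrite("pics/s6.png",cv2.resize(robot.read_camera('side')[130:280,240:400,::-1],None,fx=4.5,fy=4))
E
```

```text
time: 7.85
tool_pos: [0.5352, -0.0445, 0.1683]
tool_rot: [-3.139, 0.001, 1.569]
contact_force: [-0.9, 1.1, -1.1]
opening: 0.0233
time: 8.25
tool_pos: [0.5352, -0.0444, 0.1683]
tool_rot: [-3.139, 0.001, 1.569]
contact_force: [0.8, -0.1, -0.1]
opening: 0.0447
```

View pics/w6.png

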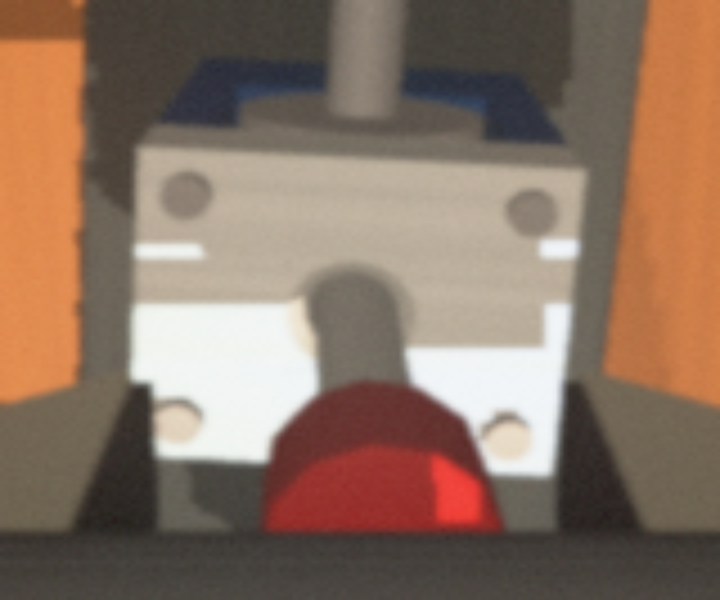

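View pics/s6.png

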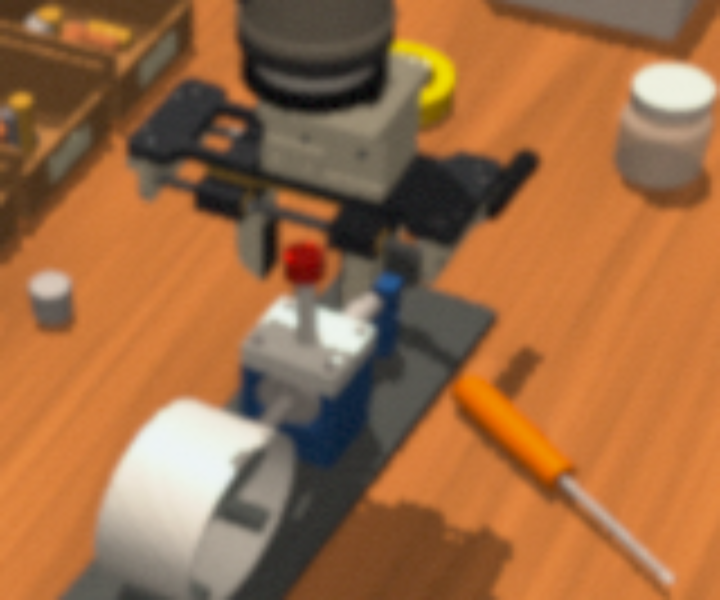

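The pin stands in the hole with a slight lean and the head is free of the pads. Next is the lever's angle.

```bash
python3 - <<'E'
from h import *
g=np.array([.5342,-.0435]);a=np.radians(-3)
ex=np.array([np.cos(a),np.sin(a)]);ey=np.array([-np.sin(a),np.cos(a)])
X=tri([(P('scene'),(195.5,176)),(P('side'),(357.5,170.5))]);Y=tri([(P('scene'),(217,176)),(P('side'),(240+490/4.5,130+212/4))])
for Q in (X,Y):
    d=Q[:2]-g; print(Q.round(4),"stand x,y",(d@ex).round(4),(d@ey).round(4),"ang",np.arctan2(d@ex,Q[2]-.066).round(3))
for s,y in ((-.7,-.183),(-.7,-.133),(-.6,-.183),(-.8,-.183),(-.6,-.133),(-.8,-.133)):
    W=np.r_[g+ex*.095*np.sin(s)+ey*y,.066+.095*np.cos(s)]
    print(s,y,W.round(3),proj(P('scene'),W).round(1),proj(P('side'),W).round(1))
E
python3 -m creep '[[[0,0,-3,0,0,0,0],[0,0,-6,0,0,0,0],[0,0,-6,0,0,0,0]]]'
```

```text
[ 0.4675 -0.217   0.1438] stand x,y -0.0575 -0.1768 ang -0.636
[ 0.4716 -0.1632  0.1399] stand x,y -0.0562 -0.1228 ang -0.651
-0.7 -0.183 [ 0.464 -0.223  0.139] [193.2 176.2] [359.2 171.3]
-0.7 -0.133 [ 0.466 -0.173  0.139] [212.8 174.8] [351.8 182. ]
-0.6 -0.183 [ 0.471 -0.223  0.144] [192.7 176.9] [356.9 168.8]
-0.8 -0.183 [ 0.457 -0.223  0.132] [193.8 175.8] [361.3 173.8]
-0.6 -0.133 [ 0.474 -0.174  0.144] [212.4 175.6] [349.4 179.5]
-0.8 -0.133 [ 0.459 -0.173  0.132] [213.2 174.5] [353.9 184.6]
time: 8.65
tool_pos: [0.5374, -0.0448, 0.2324]
tool_rot: [3.137, 0.002, 1.569]
contact_force: [0.7, -0.2, 0.5]
opening: 0.046
```

```bash
python3 -m creep '[[[0,0,-1,0,0,0,0],[-3,-2.5,-1,0,0,0,-1],[-7,-5,-1,0,0,0,-1],[-11,-8,-1,0,0,0,-1],[-15.3,-10.9,0,0,0,0,-1],[-15.3,-10.9,3,0,0,0,-1],[-15.3,-10.9,5,0,0,0,-1],[-15.3,-10.9,5,0,0,0,-1]]]'
python3 - <<'E'
from h import *
cv2.imwrite("pics/w7.png",robot.read_camera('wrist')[:,:,::-1])
cv2.imwrite("pics/s7.png",cv2.resize(robot.read_camera('side')[130:280,240:400,::-1],None,fx=4.5,fy=4))
print(robot.observe()["tool_pos"].round(4),robot.observe()["opening"])
E
```

```text
time: 9.45
tool_pos: [0.4264, -0.1972, 0.1798]
tool_rot: [-3.141, -0.001, 1.567]
contact_force: [0.5, 0.0, -0.2]
opening: 0.0008
[ 0.4284 -0.1977  0.1824] 0.0008689515125034205
```

View pics/w7.png

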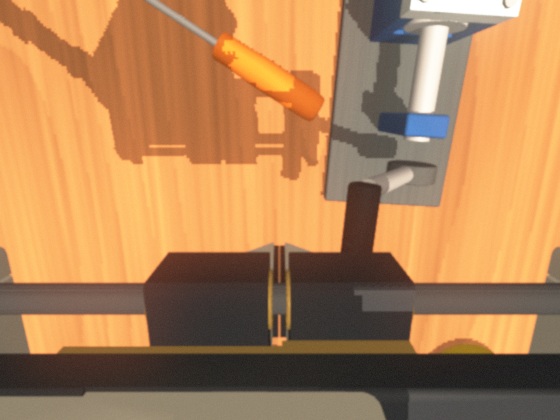

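View pics/s7.png

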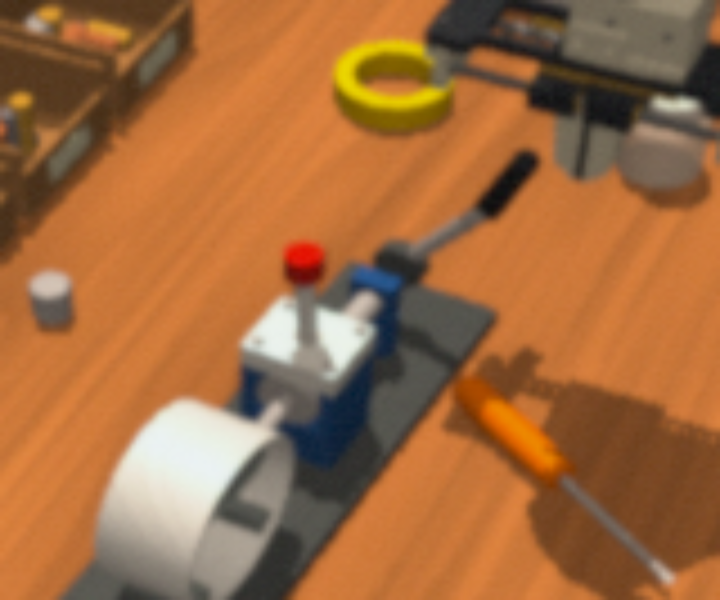

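The fingers are shut just to the robot side of the grip (wrist picture, grip at columns 343–378). The pin still stands.

```bash
python3 -m creep '[[[0,0,2,0,0,0,-1],[0,0,4.5,0,0,0,-1],[0,0,4.5,0,0,0,-1],[0,0.4,4.5,0,0,0,-1],[0,0.8,4.5,0,0,0,-1],[0,0.8,4.5,0,0,0,-1]]]'; python3 -m creep '[[[0,0.3,0,0,0,0,-1],[0,0.6,0,0,0,0,-1],[0,0.9,0,0,0,0,-1],[0,1.2,0,0,0,0,-1]]]'
python3 - <<'E'
from h import *
cv2.imwrite("pics/w8.png",robot.read_camera('wrist')[:,:,::-1])
E
```

```text
time: 10.15
tool_pos: [0.438, -0.1982, 0.1388]
tool_rot: [3.135, 0.003, 1.57]
contact_force: [0.4, -0.6, -0.4]
opening: -0.0001
time: 10.55
tool_pos: [0.4492, -0.198, 0.1391]
tool_rot: [3.137, 0.003, 1.57]
contact_force: [-5.0, 0.5, 3.9]
opening: 0.0007
```

View pics/w8.png

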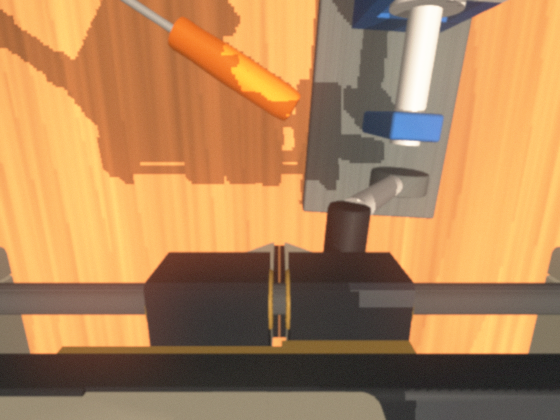

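```bash
cat > look.py <<'E'
from h import *
im=robot.read_camera('side').astype(int); r,g,b=im[...,0],im[...,1],im[...,2]
m=(r>110)&(g<r*.45)&(b<r*.45)&(np.abs(g-b)<35);m[:165]=0;m[240:]=0;m[:,:285]=0;m[:,330:]=0
ys,xs=np.nonzero(m); o=robot.observe()
print("red n",m.sum(),"uv",xs.mean().round(1),ys.mean().round(1),"tcp",o["tool_pos"].round(4),"F",o["contact_force"].round(1))
E
python3 look.py
python3 -m creep '[[[0,0.3,0,0,0,0,-1],[0,0.6,0,0,0,0,-1],[0,0.9,0,0,0,0,-1],[0,1.2,0,0,0,0,-1]]]'; python3 look.py;  python3 - <<'E'
from h import *
cv2.imwrite("pics/s8.png",cv2.resize(robot.read_camera('side')[130:280,240:400,::-1],None,fx=4.5,fy=4))
E
```

```text
red n 60 uv 310.6 195.9 tcp [ 0.4497 -0.1981  0.139 ] F [-3.4  0.6  2.2]
time: 11.05
tool_pos: [0.4621, -0.1982, 0.1391]
tool_rot: [3.135, 0.003, 1.57]
contact_force: [-3.1, 0.2, 2.6]
opening: 0.0001
red n 58 uv 311.6 196.2 tcp [ 0.4626 -0.1982  0.1391] F [-1.8  0.4  2.4]
```

View pics/s8.png

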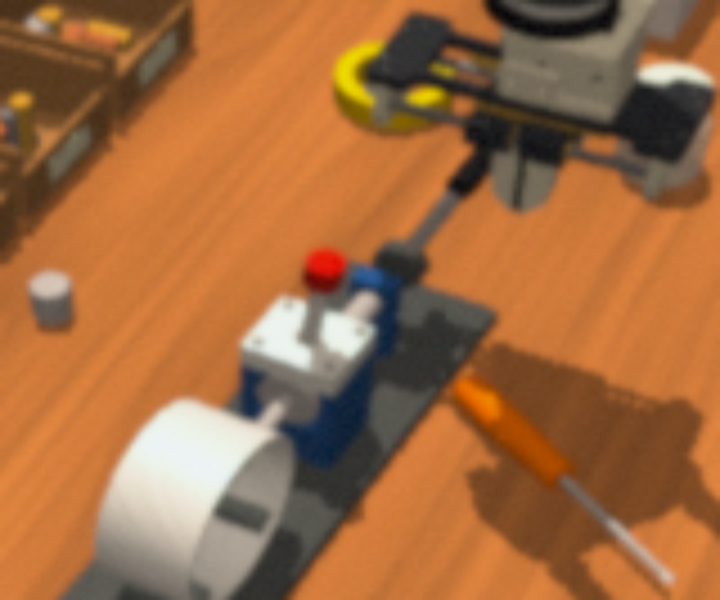

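The lever follows and the pin now leans the other way, still standing (head at crop (325,270)). Continuing in small steps.

```bash
python3 -m creep '[[[0,0.2,0,0,0,0,-1],[0,0.4,0,0,0,0,-1],[0,0.6,0,0,0,0,-1],[0,0.8,0,0,0,0,-1]]]'; python3 look.py; python3 -m creep '[[[0,0.15,0,0,0,0,-1],[0,0.3,0,0,0,0,-1]]]'; python3 look.py
```

```text
time: 11.55
tool_pos: [0.4707, -0.1982, 0.1391]
tool_rot: [3.135, 0.003, 1.57]
contact_force: [-2.8, 0.0, 3.1]
opening: 0.0002
red n 56 uv 311.8 196.3 tcp [ 0.471  -0.1982  0.1391] F [-2.7  0.6  1.8]
time: 11.8
tool_pos: [0.4741, -0.1982, 0.1392]
tool_rot: [3.134, 0.004, 1.57]
contact_force: [-1.8, 0.5, 2.4]
opening: 0.0005
red n 57 uv 311.8 196.2 tcp [ 0.4744 -0.1983  0.1392] F [-1.7  1.3  1.6]
```

```bash
python3 -m creep '[[[0,0.15,0,0,0,0,-1],[0,0.3,0,0,0,0,-1]]]'; python3 look.py
```

```text
time: 12.05
tool_pos: [0.4775, -0.1983, 0.1392]
tool_rot: [3.134, 0.004, 1.57]
contact_force: [-2.5, 0.7, 1.8]
opening: 0.0007
red n 58 uv 311.7 196.3 tcp [ 0.4777 -0.1983  0.1392] F [-1.5  0.2  0.9]
```

```bash
cat >> look.py <<'E'
import sys
F=np.linalg.norm(o["contact_force"][:2])
if len(ys)<30 or ys.mean()>200 or F>6: print("STOP");sys.exit(1)
E
python3 -m creep '[[[0,0.15,0,0,0,0,-1],[0,0.3,0,0,0,0,-1]]]' | grep force; python3 look.py && python3 -m creep '[[[0,0.15,0,0,0,0,-1],[0,0.3,0,0,0,0,-1]]]'| grep force; python3 look.py && python3 -m creep '[[[0,0.15,0,0,0,0,-1],[0,0.3,0,0,0,0,-1]]]' | grep force; python3 look.py
```

```text
contact_force: [-1.5, 0.3, 2.0]
red n 56 uv 312.0 196.1 tcp [ 0.4811 -0.1984  0.1393] F [-0.7 -0.4  1.6]
contact_force: [-1.5, -0.2, 1.5]
red n 56 uv 312.0 196.1 tcp [ 0.4845 -0.1984  0.1393] F [-2.3 -0.8  1.3]
contact_force: [-1.7, -1.3, 1.4]
red n 55 uv 311.8 196.2 tcp [ 0.4879 -0.1984  0.1394] F [-1.1 -0.6  0.7]
```

```bash
python3 -m creep '[[[0,0.15,0,0,0,0,-1],[0,0.3,0,0,0,0,-1]]]' | grep force; python3 look.py && python3 -m creep '[[[0,0.15,0,0,0,0,-1],[0,0.3,0,0,0,0,-1]]]'| grep force; python3 look.py && python3 -m creep '[[[0,0.15,0,0,0,0,-1],[0,0.3,0,0,0,0,-1]]]' | grep force; python3 look.py && python3 -m creep '[[[0,0.15,0,0,0,0,-1],[0,0.3,0,0,0,0,-1]]]' | grep force;  python3 look.py
```

```text
contact_force: [-0.8, -0.5, 1.6]
red n 58 uv 311.6 196.3 tcp [ 0.4913 -0.1985  0.1394] F [-1.1 -0.   0.9]
contact_force: [-1.1, -0.5, 1.2]
red n 55 uv 311.7 196.2 tcp [ 0.4946 -0.1986  0.1395] F [-1.1  0.   1.2]
contact_force: [-1.2, -0.7, 1.5]
red n 55 uv 311.8 196.2 tcp [ 0.498  -0.1986  0.1396] F [-0.8 -0.4  1.5]
contact_force: [-1.3, -0.2, 0.7]
red n 56 uv 311.8 196.2 tcp [ 0.5014 -0.1987  0.1396] F [-1.5 -0.6  0.8]
```

```bash
python3 -m creep '[[[0,0.15,0,0,0,0,-1],[0,0.3,0,0,0,0,-1]]]' | grep force; python3 look.py && python3 -m creep '[[[0,0.15,0,0,0,0,-1],[0,0.3,0,0,0,0,-1]]]'| grep force; python3 look.py && python3 -m creep '[[[0,0.15,0,0,0,0,-1],[0,0.3,0,0,0,0,-1]]]' | grep force; python3 look.py && python3 -m creep '[[[0,0.15,0,0,0,0,-1],[0,0.3,0,0,0,0,-1]]]' | grep force;  python3 look.py
```

```text
contact_force: [-1.3, -0.9, 0.6]
red n 56 uv 311.7 196.1 tcp [ 0.5048 -0.1988  0.1397] F [-0.8 -0.   0.2]
contact_force: [-1.5, -1.0, -0.1]
red n 58 uv 311.7 196.2 tcp [ 0.508  -0.1988  0.1396] F [-0.7 -0.7 -0. ]
contact_force: [-2.4, -0.6, -0.6]
red n 54 uv 311.8 196.1 tcp [ 0.5113 -0.1988  0.1396] F [-1.1 -0.6 -0.7]
contact_force: [-0.6, -0.2, -0.1]
red n 57 uv 311.5 196.3 tcp [ 0.5146 -0.1987  0.1395] F [-1.2 -0.2 -0.5]
```

```bash
python3 -m creep '[[[0,0.15,0,0,0,0,-1],[0,0.3,0,0,0,0,-1]]]' | grep force; python3 look.py && python3 -m creep '[[[0,0.15,0,0,0,0,-1],[0,0.3,0,0,0,0,-1]]]'| grep force; python3 look.py && python3 -m creep '[[[0,0.15,0,0,0,0,-1],[0,0.3,0,0,0,0,-1]]]' | grep force; python3 look.py && python3 -m creep '[[[0,0.15,0,0,0,0,-1],[0,0.3,0,0,0,0,-1]]]' | grep force;  python3 look.py;  python3 - <<'E'
from h import *
cv2.imwrite("pics/s9.png",cv2.resize(robot.read_camera('side')[130:280,240:400,::-1],None,fx=4.5,fy=4))
E
```

```text
contact_force: [-1.3, -0.7, -0.6]
red n 57 uv 311.3 196.5 tcp [ 0.5179 -0.1987  0.1395] F [-0.3  0.1 -0.4]
contact_force: [-0.4, 0.2, -0.5]
red n 56 uv 310.6 196.4 tcp [ 0.5212 -0.1986  0.1395] F [-0.6  0.3 -0.9]
contact_force: [-1.0, -0.1, -0.7]
red n 57 uv 309.2 202.6 tcp [ 0.5246 -0.1986  0.1396] F [-0.3  0.2 -0.7]
STOP
red n 57 uv 309.1 205.0 tcp [ 0.5245 -0.1986  0.1396] F [-1.2 -0.3 -0.5]
STOP
```

View pics/s9.png

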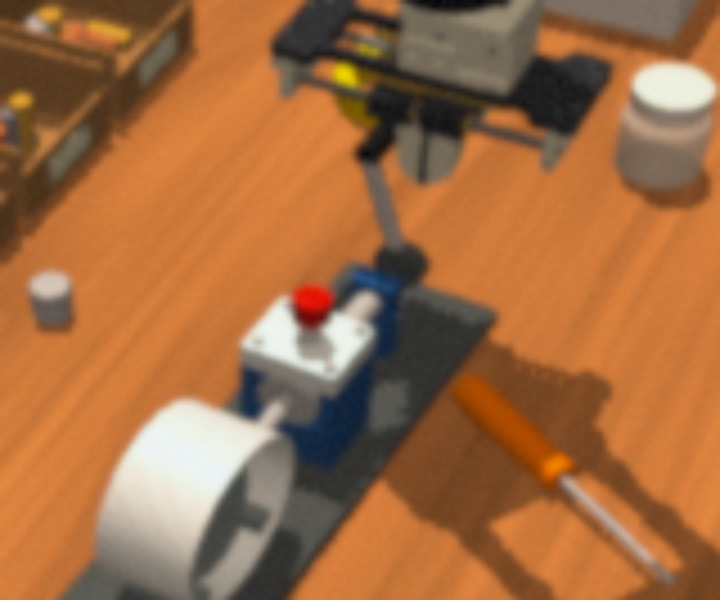

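The pin is dropping: its head has come down to about crop (313,305). I stop the lever and look again.

```bash
python3 -m creep '[[[0,0,0,0,0,0,-1],[0,0,0,0,0,0,-1]]]' | grep force; python3 look.py;  python3 - <<'E'
from h import *
cv2.imwrite("pics/s10.png",cv2.resize(robot.read_camera('side')[130:280,240:400,::-1],None,fx=4.5,fy=4))
p=P('side')
for z in (.18,.134,.125): print(z,proj(p,[.5342,-.0435,z-.005]))
E
```

```text
contact_force: [-0.0, 0.1, 0.4]
red n 56 uv 309.1 205.1 tcp [ 0.5245 -0.1986  0.1397] F [-0.4 -0.2 -0.2]
STOP
0.18 [308.991045  194.6411094]
0.134 [308.6098904 207.4333761]
0.125 [308.5378611  209.85081491]
```

View pics/s10.png

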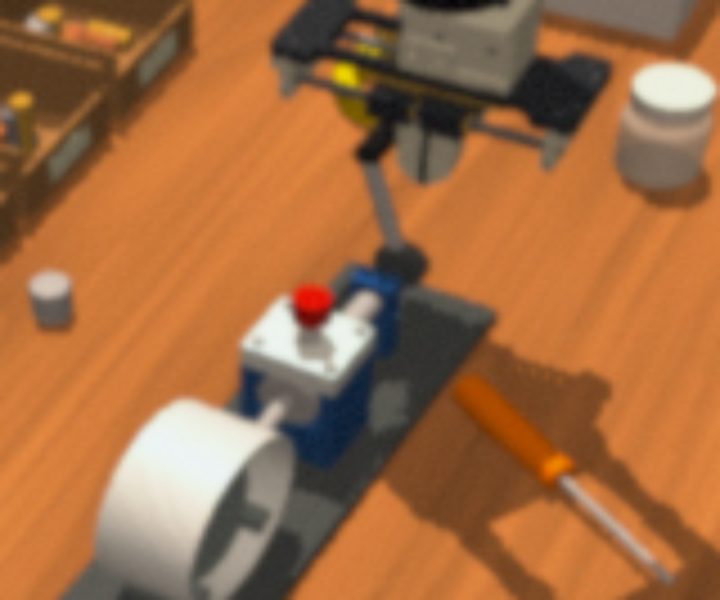

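The head moved 8.9 px where a full drop should give about 12.8, so it may be hanging at roughly 50 mm with the hole not quite upright. I'll nudge slightly and watch the force.

```bash
python3 -m creep '[[[0,0.1,0,0,0,0,-1],[0,0.1,0,0,0,0,-1]]]' | grep force; python3 look.py; python3 -m creep '[[[0,0.1,0,0,0,0,-1],[0,0.1,0,0,0,0,-1]]]' | grep force; python3 look.py
```

```text
contact_force: [-1.2, -0.4, -1.3]
red n 55 uv 308.6 207.3 tcp [ 0.5256 -0.1986  0.1397] F [-1.3  0.5  0.2]
STOP
contact_force: [-0.6, 0.0, -0.7]
red n 58 uv 308.4 207.3 tcp [ 0.5267 -0.1986  0.1397] F [-1.1  0.6 -0.7]
STOP
```

```bash
python3 -m creep '[[[0,0.1,0,0,0,0,-1],[0,0.1,0,0,0,0,-1]]]' | grep force; python3 look.py;  python3 - <<'E'
from h import *
cv2.imwrite("pics/s11.png",cv2.resize(robot.read_camera('side')[170:230,280:340,::-1],None,fx=10,fy=10))
cv2.imwrite("pics/c11.png",cv2.resize(robot.read_camera('scene')[170:230,230:310,::-1],None,fx=10,fy=10))
E
```

```text
contact_force: [-0.6, 0.1, -0.7]
red n 56 uv 308.5 207.5 tcp [ 0.5277 -0.1986  0.1397] F [-1.1 -0.2  0.2]
STOP
```

View pics/s11.png

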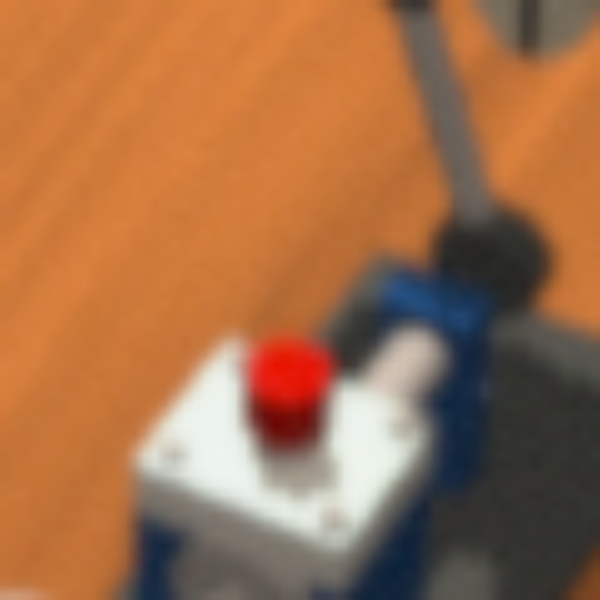

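View pics/c11.png

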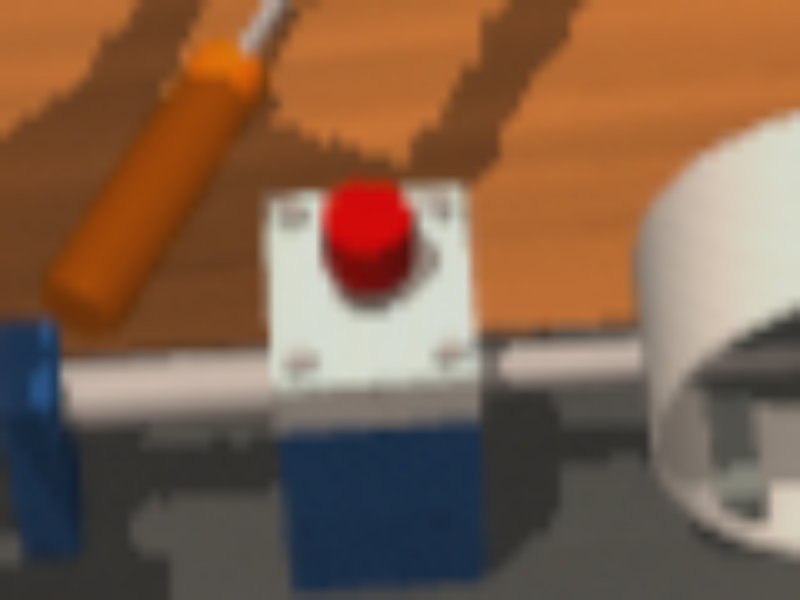

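The pin has dropped and stands upright, its head about 9 mm above the plate. I back off the lever and go over the pin.

```bash
python3 -m creep '[[[0,-0.7,0,0,0,0,-1],[0,-1.5,-1,0,0,0,-1],[0,-1.5,-4,0,0,0,-1],[0,-1.5,-8,0,0,0,-1],[4,-0.5,-8,0,0,0,-1],[8.5,0,-8,0,0,0,-1],[13,0.5,-8,0,0,0,-1],[15.5,0.7,-8,0,0,0,-1]]]'; python3 -m creep '[[[0,0,0,0,0,0,-1],[0,0,0,0,0,0,-1]]]'; python3 look.py
python3 - <<'E'
from h import *
cv2.imwrite("pics/w12.png",robot.read_camera('wrist')[:,:,::-1])
E
```

```text
time: 17.65
tool_pos: [0.5334, -0.0406, 0.2203]
tool_rot: [3.128, 0.004, 1.571]
contact_force: [-0.0, 0.1, -0.2]
opening: 0.0004
time: 17.85
tool_pos: [0.5332, -0.0404, 0.2212]
tool_rot: [3.127, 0.004, 1.573]
contact_force: [-0.7, -0.1, 0.1]
opening: 0.0002
red n 52 uv 308.3 207.3 tcp [ 0.5333 -0.0413  0.221 ] F [ 0.8 -0.6  0.7]
STOP
```

View pics/w12.png

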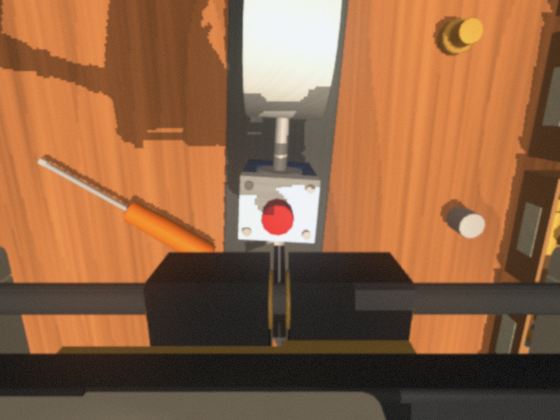

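Run:
```python
from h import *
p=P('wrist');print(atz(p,(278,218.5),.134).round(4),atz(p,(278,218.5),.130).round(4),robot.observe()["tool_pos"].round(4),robot.observe()["tool_rot"])
```

```text
[ 0.5337 -0.042   0.134 ] [ 0.5338 -0.0433  0.13  ] [ 0.5333 -0.0417  0.2207] [3.12739525 0.00440426 1.57053205]
```

```bash
python3 -m creep '[[[0,0.05,2,0,0,0,-1],[-0.05,0.05,4.5,0,0,0,-1],[-0.05,0.05,6,0,0,0,-1],[-0.05,0.05,6.8,0,0,0,-1],[-0.05,0.05,6.8,0,0,0,-1],[-0.05,0.05,6.8,0,0,0,-1]]]'; python3 -m creep '[[[0,0,0.2,0,0,0,-1],[0,0,0.4,0,0,0,-1],[0,0,0.6,0,0,0,-1]]]'
```

```text
time: 18.55
tool_pos: [0.5352, -0.0432, 0.1534]
tool_rot: [3.126, 0.005, 1.57]
contact_force: [-0.0, -0.6, 0.4]
opening: 0.0003
time: 18.85
tool_pos: [0.5355, -0.0433, 0.1477]
tool_rot: [3.126, 0.005, 1.57]
contact_force: [0.8, 0.1, -0.2]
opening: 0.0004
```

```bash
python3 -m creep '[[[0,0,0.15,0,0,0,-1],[0,0,0.3,0,0,0,-1]]]'; python3 -m creep '[[[0,0,0.15,0,0,0,-1],[0,0,0.3,0,0,0,-1]]]'
```

```text
time: 19.05
tool_pos: [0.5367, -0.0434, 0.146]
tool_rot: [3.122, 0.006, 1.57]
contact_force: [-0.7, 0.6, 13.5]
opening: 0.0001
time: 19.25
tool_pos: [0.5378, -0.0436, 0.1449]
tool_rot: [3.119, 0.007, 1.57]
contact_force: [-2.5, 0.1, 12.8]
opening: 0.0006
```

```bash
python3 -m creep '[[[0,-0.1,0.2,0,0,0,-1],[0,-0.1,0.4,0,0,0,-1],[0,-0.1,0.4,0,0,0,-1]]]'; python3 look.py; python3 -m creep '[[[0,-0.1,0.2,0,0,0,-1],[0,-0.1,0.4,0,0,0,-1],[0,-0.1,0.4,0,0,0,-1]]]';python3 look.py
```

```text
time: 19.55
tool_pos: [0.5372, -0.0437, 0.1418]
tool_rot: [3.117, 0.007, 1.57]
contact_force: [-0.9, -0.1, 2.6]
opening: 0.0006
red n 11 uv 308.5 210.9 tcp [ 0.537  -0.0436  0.1415] F [-0.4 -0.4  1.8]
STOP
time: 19.9
tool_pos: [0.5369, -0.0436, 0.1392]
tool_rot: [3.115, 0.007, 1.57]
contact_force: [-2.9, 0.7, 14.1]
opening: 0.0004
red n 16 uv 308.4 212.5 tcp [ 0.5368 -0.0436  0.1391] F [-3.8  1.  14.9]
STOP
```

```bash
python3 -m creep '[[[0,-0.1,0.1,0,0,0,-1],[0,-0.1,0.2,0,0,0,-1],[0,-0.1,0.2,0,0,0,-1]]]'; python3 -m creep '[[[0,0,0.2,0,0,0,-1],[0,0,0.2,0,0,0,-1]]]'
```

```text
time: 20.25
tool_pos: [0.5368, -0.0436, 0.1392]
tool_rot: [3.112, 0.008, 1.57]
contact_force: [-3.3, 1.0, 15.9]
opening: 0.0003
time: 20.45
tool_pos: [0.5369, -0.0436, 0.1391]
tool_rot: [3.11, 0.008, 1.571]
contact_force: [-6.6, 1.0, 18.1]
opening: 0.0008
```

```bash
python3 -m creep '[[[0,0,0.2,0,0,0,-1],[0,0,0.4,0,0,0,-1],[0,0,0.4,0,0,0,-1]]]'; python3 -m creep '[[[0,0,-2,0,0,0,-1],[0,0,-6,0,0,0,-1],[0,0,-9,0,0,0,-1],[0,0,-9,0,0,0,-1]]]'
python3 - <<'E'
from h import *
cv2.imwrite("pics/w13.png",cv2.resize(robot.read_camera('wrist')[150:300,200:360,::-1],None,fx=4.5,fy=4))
cv2.imwrite("pics/s13.png",cv2.resize(robot.read_camera('side')[170:230,280:340,::-1],None,fx=10,fy=10))
cv2.imwrite("pics/c13.png",cv2.resize(robot.read_camera('scene')[170:230,230:310,::-1],None,fx=10,fy=10))
E
python3 look.py
```

```text
time: 20.75
tool_pos: [0.537, -0.0436, 0.139]
tool_rot: [3.108, 0.009, 1.571]
contact_force: [-12.2, 2.5, 33.2]
opening: 0.0004
time: 21.15
tool_pos: [0.5359, -0.0431, 0.233]
tool_rot: [3.1, 0.011, 1.571]
contact_force: [0.1, 0.3, 0.6]
opening: 0.0
red n 49 uv 308.0 209.4 tcp [ 0.5333 -0.0426  0.2274] F [ 0.5 -0.4  1. ]
STOP
```

View pics/w13.png

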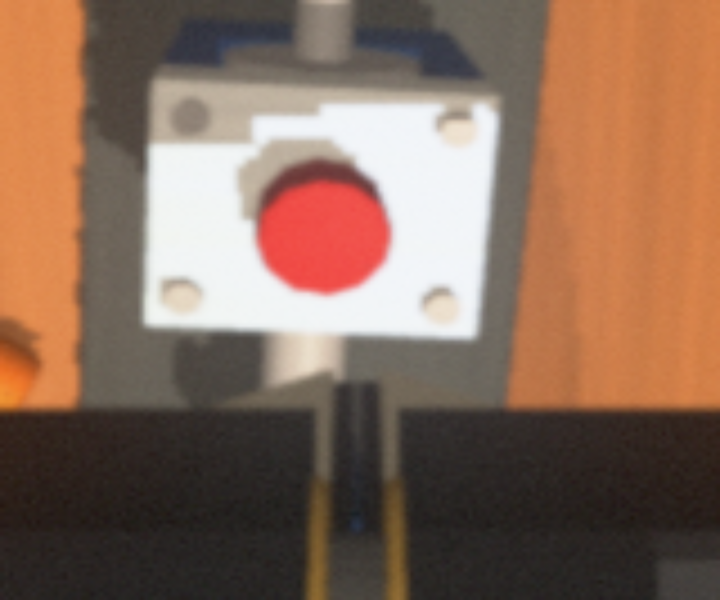

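View pics/s13.png

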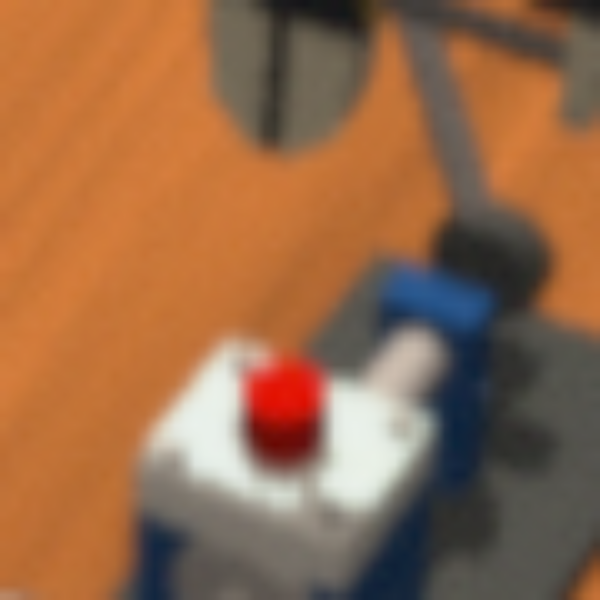

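View pics/c13.png

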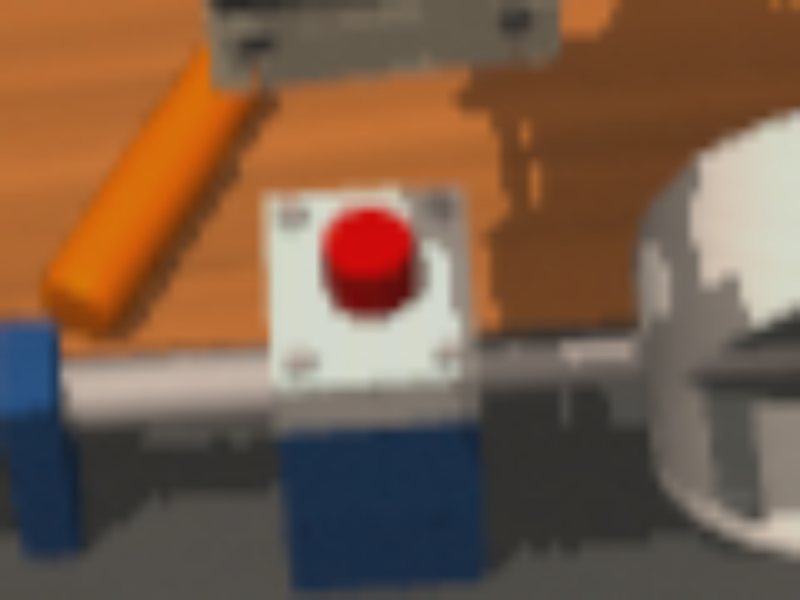

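The head sits flat on the plate in all three views, centred. I measure its top face once more and check the rack.

Run:
```python
from h import *
print(tri([(P('scene'),(230+369/10-.5,170+243/10-.5)),(P('side'),(280+286/10-.5,170+388/10-.5))]).round(4))
print(atz(P('wrist'),(200+323/4.5-.4,150+236/4-.4),.125).round(4))
im=robot.read_camera('scene');cv2.imwrite("pics/c14.png",im[:,:,::-1])
o=robot.observe();print(o["time"],o["tool_pos"],o["contact_force"])
```

```text
[ 0.5359 -0.0433  0.1248]
[ 0.5306 -0.0406  0.125 ]
21.4 [ 0.53322399 -0.04262147  0.22726814] [-0.9582019   0.96197863 -0.25993119]
```

View pics/c14.png

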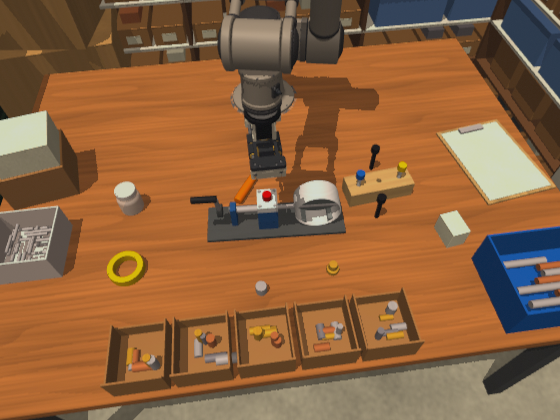

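The head's top is at z = 0.125 m as it should be when home, and everything else looks in place. Handing in.

```bash
python3 -c "
from cell import robot
print(robot.hand_in())"
```

```text
the job is handed in; nothing more can be done
None
```

The red pin is through the spindle and pushed home, its head flat on the block, and I handed the job in at about 21.4 s of the 72 s allowed.

- **What I did:** I took the pin from the rack, stood it in the guide hole and let go. Then I pushed the lever away with shut fingers, about 3 mm per step, watching the side camera. When the head was seen to fall I stopped and nudged another 3 mm or so until it had dropped fully.
- **Lever:** I stopped because I saw the drop, before feeling a catch. In the slow search and the final nudges the readings at the grip stayed at 1 to 3 N. The highest was about 6 N on first touching the grip, before the pin dropped.
- **Home push:** The push stopped dead with the fingertips at plate height plus head height, with 33 N read at the wrist at the last.
- **Last checks:** The top of the head measured z = 0.1248 m against 0.125 m expected when home. It was about 2 mm off my guide estimate by the scene and side cameras. The gripper stood clear, and the blue and yellow pins and the bystanders looked unmoved in the last picture.
- **Disagreements:** The last wrist picture put the head about 4 mm from my guide estimate; the arm was still settling, so I trust the fixed cameras more. Right after the drop the head had come down less than expected (8.9 px instead of about 12.8), and the nudges brought it to about 11 px.

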